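# Empty the marble-run balls under the document camera and raise its mast

## Robot

A 7-joint arm with a two-finger parallel gripper is mounted at the origin on the work surface. World frame = base frame: x ahead of the robot, y to its left, z up, the work surface at z = 0. Lengths are in mm, angles in rad, forces in N, time in s.
With the tool pointing down it reaches from about 400 to 875 mm from the base axis. Payload 19.3 kg.
Tool frame: the origin (TCP) lies at the very end of the fingers, on their centre line; the grasp point (between the pads) lies 19 mm behind it (grip_point_offset is the z of the grasp point in the tool frame, in mm); z points along the fingers, x is the direction in which the jaws open and shut, and the axes are right-handed (so a half turn about z gives the same grasp; the last joint's range is limited). The gripper opens to 85 mm and grips with 20 to 120 N. Pads are 22 mm wide; open, the fingers measure 114 mm over their backs; the gripper's body (76 mm by 85 mm) begins 54 mm behind the grasp point. The pads swing forward as they close: fully open they stand 13 mm farther back than shut.
Start: joints at [1.053, 0.521, -0.036, 1.599, 0.021, 1.021, -0.113], TCP at [270.587, -563.38, 231.291] pointing down, gripper open.
Joint ranges: [-2.91, 2.91], [-0.3, 2.13], [-1.5, 1.42], [0.17, 2.43], [-1.26, 4.41], [0.16, 1.93], [-2.52, 2.52]. Speed limits (rad/s): [1.89, 1.89, 2.39, 2.39, 3.01, 3.01, 3.01].

## Interface

Orientations are given as a 3x3 rotation matrix whose columns are the frame's x, y, z axes.
In Python, from workcell import movep, movel, goto_joints, open_gripper, clamp, wait, inverse_kinematics, read_state, camera, PlanningError, finish_job, grip_point_offset gives the robot as it stands. Calls block until the motion is done:
- movep(position, orientation): joint-space move of the TCP to a pose.
- movel(position, frame=None, max_speed=150, guard=None): straight line of the TCP; frame=None keeps the orientation; max_speed is the mean speed in mm/s. With guard (N) it stops when the force on the tool has changed by that much, and returns True; else False.
- goto_joints(angles): joint-space move.
- open_gripper() and clamp(): open the fingers fully, or close them until they stop; the grip force is fixed at half the most.
- wait(seconds).
- inverse_kinematics(position, orientation): joint angles nearest the present ones, or None.
- read_state(): the state.
- camera(name): name is "side" or "top"; returns a dict with "image" (420x560x3 uint8, blue, green, red), "range_z" (420x560 float32, mm along the optical axis (not along the pixel's ray), 0 where there is no reading), "fx", "fy", "cx", "cy" (pixels), "cam_to_world" (4x4, takes a point from camera to world coordinates). Camera axes: x right, y up, looking along -z (the intrinsics and any distortion apply to the point x, -y, -z); pixel columns grow to the right and rows downward; lengths in mm; the calibration is good to about 2 mm. A picture is of the moment at which its call begins.
A pose or a line that the arm cannot do raises PlanningError and nothing moves.
- finish_job(): hands the job in, once; it reports no verdict.
The state is a dict: "time": time; "qpos": joint angles; "qvel": joint speeds; "joint_efforts": joint torques, N m; "eef_pos": TCP position; "tool_rot": TCP orientation; "ft_force": force on the tool from outside, world axes, zero at the start; "torque": the same for the moment, N m; "finger_gap": finger opening in mm.
Only numpy, scipy, OpenCV 4.12 (cv2) and the standard library are available. Lean on these libraries where they do the work, as an engineer would, in place of code of your own. Each camera call takes 0.05 s, during which the arm holds its last target. There are 200 camera calls.

## Task

A marble-run kit has come back to the library desk: tip the four stone balls out of the handleless tumbler into the tray of the document camera, and stand the empty tumbler upright on the desk again. Then squeeze the release button on the side of the camera head and pull the telescoping mast straight up, past its first stop to its second stop, so that the camera sees the whole tray. The mast sinks if let go, so finish while still gripping the camera head and holding the mast fully extended; leave everything else on the desk where it is.

Things in the scene. Friction and masses are not known exactly. Their poses are not given: they have to be found in the camera images.
- tumbler: white plastic tumbler without handle, 88 mm tall, slightly conical: 60 mm across at the foot, 71 mm at the rim (66 mm at 50 mm height), wall 3 mm, floor 5 mm, about 110 g. Starts upright on the desk with the four balls on its floor. Origin at the centre of its underside, z along its axis to the mouth. Tipped 25 degrees beyond level it empties by itself; held lightly it may pivot in the grip
- ball1_center (a point): centre of ball 1 of 4: veined white stone ball, 21 mm across, 13 g; starts on the floor of the tumbler; rolls easily, out of a tipped mouth it flies on about 30 mm
- ball2_center (a point): centre of ball 2 of 4: veined white stone ball, 21 mm across, 13 g; starts on the floor of the tumbler; rolls easily, out of a tipped mouth it flies on about 30 mm
- ball3_center (a point): centre of ball 3 of 4: veined white stone ball, 21 mm across, 13 g; starts on the floor of the tumbler; rolls easily, out of a tipped mouth it flies on about 30 mm
- ball4_center (a point): centre of ball 4 of 4: veined white stone ball, 21 mm across, 13 g; starts on the floor of the tumbler; rolls easily, out of a tipped mouth it flies on about 30 mm
- tray_in (a point): centre of the floor of the document camera's shallow black tray, 6 mm above the desk; the tray is part of the camera's fixed stand. Inside 158 mm along x by 208 mm along y, wall 6 mm thick, its rim 34 mm above the floor. x points to the mast, whose axis stands 120 mm from here along +x; z up
- head_grip (a point): middle of the camera head, 128 mm above the desk while the mast is down. The head is a white block on the mast, 36 (x) by 30 (y) by 46 mm tall: top 20 mm above this point, underside 26 mm below. Low on it the lens block sticks out over the tray (to 54 mm along -x, its top 11 mm below this point). Axes as tray_in. Both y faces are free for fingers
- camera_head: the camera head itself; origin on the mast's axis at the centre of the head's underside, axes as head_grip
- release (a joint): black button, 18 mm wide, 26 mm tall, in the head's -y face level with head_grip: 0 = standing 6 mm out, 0.006 m = flush; spring 2 N to 5 N. Closing the gripper along the head's y, centred on head_grip, presses it and grips the head (30 mm). Beyond 0.004 the mast is free; let go, the mast is locked when down, or sinks to rest about 17 mm up until squeezed again
- upper_tube (a joint): how far the inner mast tube (with the head) is pulled out of the outer mast tube, m: 0 down, 0.065 at its end, the first stop. It comes out first; weight and a return spring together pull it back with 4 to 5 N
- lower_tube (a joint): how far the outer mast tube is pulled out of the fixed sleeve, m: 0 down, 0.065 at its end, the second stop (the head is then 130 mm higher than at the start). It moves only when the upper tube is at its stop; needs a pull of 9 to 11 N in all, and springs back when let go
- mug: bystander, to be left alone: white mug with a handle, 78 mm across, 90 mm tall, empty; similar in size to the tumbler; origin at the centre of its underside, handle towards its +y (reaching about 35 mm beyond the wall)
- stapler: bystander, to be left alone: desk stapler, 140 x 34 mm, 50 mm tall; origin at the centre of its underside, long along x
- bowl: bystander, to be left alone: open black bowl, 150 mm across, 65 mm tall; origin at the centre of its underside
- books: bystander, to be left alone: stack of three books, 210 x 150 mm, 68 mm tall; origin at the centre of its underside
- tape: bystander, to be left alone: tape dispenser, 130 x 55 mm, 77 mm tall; origin at the centre of its underside
- scanner: bystander, to be left alone: barcode scanner on its stand, 85 x 70 mm, 112 mm tall; origin at the centre of its underside

How it is judged (in metres and radians):
On the way, in this order (a step that is already met when the one before it is completed fails the run):
1. the tumbler is tipped over the tray (angle between tumbler's own z axis and vertical above 1.2 rad and height (world z) of tumbler above 0.04 m and horizontal distance between tumbler and tray_in below 0.2 m), for 0.1 s.
2. all four balls lie in the tray and the tumbler stands upright on the desk, let go (x of ball1_center in the frame of tray_in between -0.08 and 0.08 m and y of ball1_center in the frame of tray_in between -0.105 and 0.105 m and z of ball1_center in the frame of tray_in between 0 and 0.034 m and x of ball2_center in the frame of tray_in between -0.08 and 0.08 m and y of ball2_center in the frame of tray_in between -0.105 and 0.105 m and z of ball2_center in the frame of tray_in between 0 and 0.034 m and x of ball3_center in the frame of tray_in between -0.08 and 0.08 m and y of ball3_center in the frame of tray_in between -0.105 and 0.105 m and z of ball3_center in the frame of tray_in between 0 and 0.034 m and x of ball4_center in the frame of tray_in between -0.08 and 0.08 m and y of ball4_center in the frame of tray_in between -0.105 and 0.105 m and z of ball4_center in the frame of tray_in between 0 and 0.034 m and angle between tumbler's own z axis and vertical below 0.1 rad and height (world z) of tumbler between -0.005 and 0.005 m and linear speed of tumbler below 0.02 m/s and contact force between each of the arm, the fingers and tumbler below 0.05 N), for 0.3 s.
3. the button is pressed and the mast is pulled up to its first stop (value of joint release above 0.0035 m and value of joint upper_tube above 0.06 m), for 0.1 s.
At the end, for the whole second after the job is handed in: gripper (over 2 N on the camera head) holds the still mast at its second stop: upper tube out over 61 mm, lower over 60 mm of 65; four balls lie in the tray; tumbler on the desk within 5 mm, under 0.1 rad from upright, at rest, untouched (all of step 2 and value of joint upper_tube above 0.061 m and value of joint lower_tube above 0.06 m and contact force between the fingers and camera_head above 2 N and linear speed of camera_head below 0.02 m/s); the arm keeps its last pose, push and grip.
It fails at once if something else on the desk is disturbed (moved more than 30 mm) (distance of any of mug, stapler, bowl, books, tape, scanner from where it was at the start of the episode above 0.03 m).
It also fails if it takes over 72 s, if anything falls off the work surface, if the arm or the gripper's body presses on something with over 40 N, if the wrist force passes 120 N, or if a joint passes its speed limit or range.

## Working session

There is one attempt and no reset: what is moved stays moved. The work goes in short steps, each a Python script; the robot and the scene stay as the last script left them, time stands still between calls to the robot, and variables do not carry over. Pictures are saved under pics/ and viewed, about 8 in all and at most 12, crops included, and the job is handed in when it is done.

```bash
ls; mkdir -p pics
cat > h.py <<'E'
import numpy as np, cv2
from workcell import *
def pts(c):
    z=c["range_z"].astype(float); v,u=np.mgrid[:z.shape[0],:z.shape[1]]
    p=np.stack([(u-c["cx"])/c["fx"]*z,-(v-c["cy"])/c["fy"]*z,-z,np.ones_like(z)],-1)
    w=(p@np.array(c["cam_to_world"]).T)[...,:3]; w[z<=0]=np.nan
    return w
E
python3 - <<'E'
from h import *
for n in("top","side"):
    c=camera(n); cv2.imwrite(f"pics/{n}0.png",c["image"]); np.savez(f"{n}0.npz",w=pts(c))
    print(n,c["fx"],c["cx"],np.round(c["cam_to_world"],3),{k:v for k,v in c.items() if k not in("image","range_z","cam_to_world")},(c["range_z"]==0).mean())
print(read_state(),grip_point_offset)
E
```

```text
pics
top 533.0651932360435 283.18811939580036 [[-2.000000e-03  9.870000e-01 -1.600000e-01  3.620110e+02]
 [-1.000000e+00 -3.000000e-03 -4.000000e-03 -8.335000e+00]
 [-5.000000e-03  1.600000e-01  9.870000e-01  1.381099e+03]
 [ 0.000000e+00  0.000000e+00  0.000000e+00  1.000000e+00]] {'fx': 533.0651932360435, 'fy': 533.0651932360435, 'cx': 283.18811939580036, 'cy': 213.8317021619757} 0.00405187074829932
side 434.8642287093889 287.4825460314108 [[-8.79000e-01  3.15000e-01 -3.59000e-01  8.65900e+01]
 [-4.77000e-01 -5.58000e-01  6.79000e-01  8.87412e+02]
 [ 1.30000e-02  7.68000e-01  6.41000e-01  9.52272e+02]
 [ 0.00000e+00  0.00000e+00  0.00000e+00  1.00000e+00]] {'fx': 434.8642287093889, 'fy': 434.8642287093889, 'cx': 287.4825460314108, 'cy': 207.3146611402691} 0.003941326530612245
{'time': 0.1, 'qpos': array([ 1.05279562,  0.52193502, -0.03635601,  1.5999577 ,  0.02119997,
        1.02112445, -0.1127937 ]), 'qvel': array([-0.00142673,  0.00024078,  0.00071669, -0.00307715,  0.00116966,
       -0.00139044, -0.00223327]), 'joint_efforts': array([ 3.72334311e-03, -9.28490496e+01,  1.98401526e+00, -3.70528471e+01,
        1.80700142e-02,  5.52860816e-03,  6.70574423e-05]), 'eef_pos': array([ 270.46203095, -563.10019716,  230.79265922]), 'tool_rot': array([[ 4.33002096e-01, -9.01392773e-01, -5.03353993e-04],
       [-9.01392316e-01, -4.33002384e-01,  9.09620700e-04],
       [-1.03787901e-03,  5.98517521e-05, -9.99999460e-01]]), 'ft_force': array([ 0.36034592, -0.17496368, -0.5278917 ]), 'torque': array([ 0.06697393,  0.00121173, -0.00601608]), 'finger_gap': 85.33367785585249} -18.700000000000003
```

View pics/top0.png

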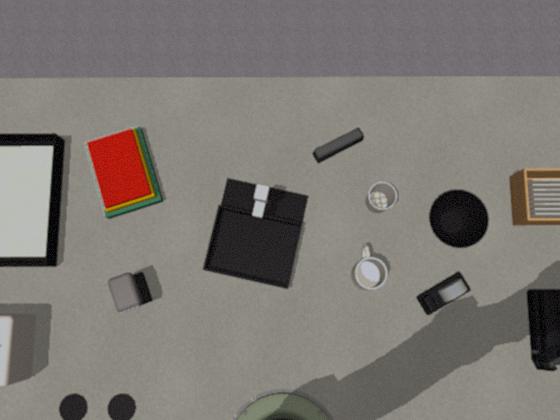

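View pics/side0.png

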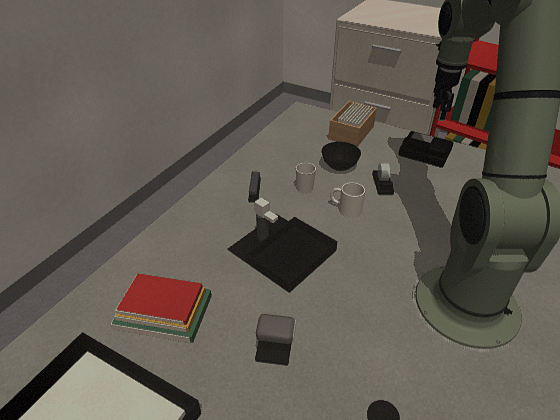

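The top view shows the tumbler with the balls at about (382,196), the mug at (370,272), the tray at about (255,247) and the head at (261,192). The side view agrees: tumbler (306,177), mug (350,198), head (263,207).

Run:
```python
from h import *
w=np.load("top0.npz")["w"]; im=cv2.imread("pics/top0.png"); v,u=np.mgrid[:420,:560]
def box(a,b,c,d): return (u>=a)&(u<=b)&(v>=c)&(v<=d)
def rep(n,m):
    p=w[m]; print(n,m.sum(),"med",np.round(np.nanmedian(p,0),1),"rect",np.round(np.array(cv2.minAreaRect(p[:,:2].astype(np.float32))[0]),1),cv2.minAreaRect(p[:,:2].astype(np.float32))[1:],"circ",cv2.minEnclosingCircle(p[:,:2].astype(np.float32)))
rep("tumbler rim",box(362,402,176,216)&(w[...,2]>80))
rep("mug",box(345,392,240,295)&(w[...,2]>83))
rep("head top",box(240,280,175,225)&(w[...,2]>138))
rep("lens top",box(240,280,175,225)&(w[...,2]>105)&(w[...,2]<128))
t=box(195,315,170,295)
rep("tray rim",t&(w[...,2]>34)&(w[...,2]<46))
dark=t&(im.max(2)<45); rep("floor",t&(w[...,2]>2)&(w[...,2]<9.5)&(im.max(2)<45))
print("hist tray z",np.histogram(w[...,2][dark],bins=range(-4,60,4)))
rep("stapler",box(305,370,120,165)&(w[...,2]>15)); rep("bowl",box(425,495,185,250)&(w[...,2]>50))
rep("tapecolor",box(410,475,265,320)&(w[...,2]>15))
d=np.load("side0.npz")["w"]
m=box(290,320,155,200) if 0 else None
v2=d
s=(v>=155)&(v<=200)&(u>=290)&(u<=322)&(d[...,2]>80); print("side tumbler rim",cv2.minEnclosingCircle(d[s][:,:2].astype(np.float32)))
s=(v>=190)&(v<=235)&(u>=245)&(u<=285)&(d[...,2]>138); print("side head top",np.nanmedian(d[s],0),cv2.minAreaRect(d[s][:,:2].astype(np.float32)),s.sum())
# ascii check of height of region near tumbler
```

```text
tumbler rim 144 med [ 619.8 -250.3   86.8] rect [ 617.3 -247.7] ((69.01555633544922, 69.24409484863281), 65.64908599853516) circ ((617.6997680664062, -247.61221313476562), 35.629154205322266)
mug 187 med [ 426.  -215.8   89.6] rect [ 426.6 -213.8] ((75.93966674804688, 76.52435302734375), 45.010868072509766) circ ((430.3975830078125, -213.83721923828125), 41.907875061035156)
head top 208 med [613.6  46.8 147.5] rect [613.9  46. ] ((34.72043991088867, 36.47866439819336), 79.27401733398438) circ ((614.0321655273438, 48.322715759277344), 21.045185089111328)
lens top 177 med [582.4  55.2 117. ] rect [593.1  51.8] ((31.160688400268555, 66.43280029296875), 66.76913452148438) circ ((591.4730224609375, 48.1553955078125), 34.50691223144531)
tray rim 715 med [496.3  80.4  40. ] rect [514.4  71.1] ((219.97483825683594, 202.9872589111328), 77.27220916748047) circ ((497.76483154296875, 74.65447235107422), 137.59088134765625)
floor 4871 med [529.2  70.7   6. ] rect [539.   66.2] ((213.09178161621094, 239.18641662597656), 77.27266693115234) circ ((539.0501098632812, 65.88748931884766), 157.025421142
[... 301 characters left out ...]
 27.075326919555664) circ ((768.4417724609375, -146.7893829345703), 68.33245849609375)
bowl 647 med [ 578.7 -470.3   61.6] rect [ 564.1 -440.1] ((147.90138244628906, 147.50355529785156), 5.852497577667236) circ ((564.757568359375, -440.9093017578125), 75.04238891601562)
tapecolor 1097 med [ 378.7 -400.6   26.3] rect [ 379.5 -408.1] ((55.337608337402344, 130.28396606445312), 29.880271911621094) circ ((380.21923828125, -407.68621826171875), 67.57412719726562)
side tumbler rim ((616.9588012695312, -248.03883361816406), 38.789283752441406)
side head top [613.63269867  54.86315754 147.32105894] ((616.7135009765625, 50.5573616027832), (32.39608383178711, 39.753849029541016), 74.85455322265625) 106
```

```bash
cat >> h.py <<'E'
TUM=np.array([617.4,-247.8,0.]); YAW=np.radians(-12.73)
TX=np.array([np.cos(YAW),np.sin(YAW),0]); TY=np.array([-np.sin(YAW),np.cos(YAW),0])
MAST=np.array([614.6,49.,0]); TRAY=MAST-120*TX
HG=55.
def rot(az,e,s=1,roll=0):
    """tool azimuth, depression e, jaw axis horizontal (sign s), roll about tool z; deg"""
    a,e,r=np.radians([az,e,roll])
    z=np.array([np.cos(a)*np.cos(e),np.sin(a)*np.cos(e),-np.sin(e)]); x=s*np.array([np.sin(a),-np.cos(a),0])
    R=np.stack([x,np.cross(z,x),z],1); c,d=np.cos(r),np.sin(r)
    return R@np.array([[c,-d,0],[d,c,0],[0,0,1]])
def tcp(grip,R): return np.asarray(grip)+18.7*R[:,2]
def tumaxis(R,e,s): return R@rot(0,e,s).T@np.array([0,0,1.])
E
python3 - <<'E'
from h import *
import time
t0=time.time(); n=0
ik=inverse_kinematics
for e in (15,20,25,30):
  for s in (1,-1):
    for az in (-90,-75,-60,-45,-30,10):
      R=rot(az,e,s); g=TUM+[0,0,HG]; q=ik(tcp(g,R),R); n+=1
      if q is None: continue
      q2=ik(tcp(g-90*R[:,2],R),R); q3=ik(tcp(g+[0,0,130],R),R)
      print("G",e,s,az,np.round(q,2),q2 is not None,q3 is not None)
    for az in (-50,-30,-10,10,30):
      for roll in (130,-130):
        R=rot(az,e,s,roll); t=tumaxis(R,e,s); h=t*[1,1,0]; h/=np.linalg.norm(h)
        m=TRAY-40*h+[0,0,100]; g=m-(88-HG)*t
        q=ik(tcp(g,R),R)
        if q is not None: print(" P",e,s,az,roll,np.round(q,2),np.round(t,2))
print(n,time.time()-t0)
E
```

```text
G 15 1 -90 [-0.01  1.16 -0.24  1.66  1.46  1.57  1.88] True True
G 15 1 -75 [-0.96  2.    1.41  1.91 -1.16  0.42 -2.48] True True
G 15 1 -60 [-0.6   1.29  0.58  2.08  1.89  0.8   1.25] True True
G 15 1 -45 [-0.2   1.15  0.17  2.2   2.31  1.32  1.31] True True
G 15 1 -30 [-0.38  1.36  0.58  2.3   2.69  1.37  0.83] False True
G 15 1 10 [0.15 1.3  0.58 2.14 3.72 1.81 1.22] True True
 P 15 1 -50 130 [-0.53  1.   -0.38  2.04  1.53  1.63 -0.58] [-0.83 -0.16 -0.53]
 P 15 1 -50 -130 [-1.55  1.45  0.91  2.37  1.21  0.27 -2.5 ] [ 0.3   0.79 -0.53]
 P 15 1 -30 130 [-0.37  1.06 -0.61  2.26  1.9   1.83 -0.61] [-0.73 -0.44 -0.53]
G 15 -1 -90 [-0.54  1.29  0.56  1.69  0.93  0.94 -1.08] True True
G 15 -1 -75 [-0.58  1.26  0.55  1.9   1.36  0.8  -1.43] True True
G 15 -1 -60 [-0.35  1.15  0.26  2.07  1.91  1.1  -1.71] True True
G 15 -1 -45 [-0.2   1.15  0.17  2.2   2.31  1.32 -1.84] True True
G 15 -1 -30 [-0.38  1.36  0.58  2.3   2.69  1.37 -2.31] False True
G 15 -1 10 [ 1.57  1.72 -1.29  2.08  3.12  0.38  0.21] True True
 P 15 -1 -50 130 [-1.58  1.65  1.2   2.09 -0.26  0.3  -2.35] [-0.83 -0.16 -0.53]
[... 3452 characters left out ...]
  0.75 -0.92] True True
G 30 -1 -75 [-0.62  1.2   0.73  1.94  1.18  0.41 -1.19] True True
G 30 -1 -60 [-0.23  0.97  0.18  2.08  1.94  0.87 -1.53] True True
G 30 -1 -45 [ 0.36  0.98 -0.45  2.18  2.33  1.28 -1.25] True True
G 30 -1 -30 [ 0.83  1.15 -0.87  2.24  2.68  1.35 -0.8 ] False True
G 30 -1 10 [ 1.46  1.48 -1.28  2.09  2.63  0.47  0.39] True True
 P 30 -1 -50 130 [-1.47  1.46  1.21  2.14 -0.86  0.24 -1.6 ] [-0.97  0.12 -0.23]
 P 30 -1 -50 -130 [-0.37  0.84 -0.45  2.32  1.58  1.38  0.73] [ 0.05  0.97 -0.23]
 P 30 -1 -30 130 [-1.17  0.97  0.57  2.31  2.    0.62  2.18] [-0.95 -0.22 -0.23]
 P 30 -1 30 -130 [ 1.    1.32 -1.28  2.39  2.81  0.76  2.25] [-0.95  0.22 -0.23]
48 2.8796184062957764
```

```bash
cat >> h.py <<'E'
E0,S0=20,-1
RG=rot(-60,E0,S0); G=TUM+[0,0,HG]
def st(): s=read_state(); print("t",round(s["time"],1),"tcp",np.round(s["eef_pos"],1),"F",np.round(s["ft_force"],1),"gap",round(s["finger_gap"],1),"q",np.round(s["qpos"],2)); return s
E
python3 - <<'E'
from h import *
b=G-95*RG[:,2]
movep(tcp(b+[0,0,130],RG),RG); st()
movel(tcp(b,RG),max_speed=150); st()
a=camera("top"); 
c=camera("side"); cv2.imwrite("pics/pre.png",np.hstack([a["image"][130:330,230:510],c["image"][90:290,230:510]]))
E
```

```text
t 2.3 tcp [ 581.3 -186.6  211.3] F [-0.1  0.4 -0.3] gap 85.2 q [-0.52  0.71  0.26  2.24  1.66  1.03 -1.37]
t 3.4 tcp [ 581.7 -185.9   81.8] F [-0.1  0.1  0.7] gap 85.1 q [-0.48  1.01  0.2   2.19  1.76  1.07 -1.66]
```

View pics/pre.png

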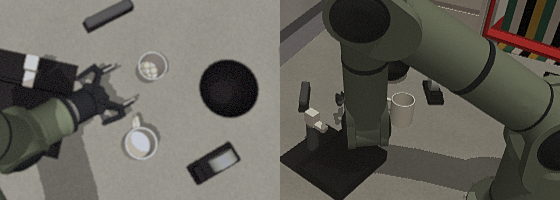

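The open jaws at crop (120,90) face the tumbler at (152,67). The mug is clear, so I'm closing in, grasping and lifting.

Run:
```python
from h import *
print(movel(tcp(G,RG),max_speed=100,guard=8)); st()
clamp(); st()
movel(tcp(G+[0,0,150],RG),max_speed=120); st()
a=camera("top"); 
c=camera("side"); cv2.imwrite("pics/lift.png",np.hstack([a["image"][130:330,230:510],c["image"][90:290,230:510]]))
```

```text
False
t 4.5 tcp [ 626.2 -262.4   48.6] F [-0.   0.1 -0.2] gap 85.2 q [-0.33  1.1   0.26  2.08  1.93  1.01 -1.67]
t 4.9 tcp [ 626.4 -262.8   49.1] F [-1.4  1.6  5.9] gap 65.8 q [-0.33  1.1   0.26  2.08  1.93  1.01 -1.67]
t 6.3 tcp [ 626.  -263.   197.9] F [-0.3  0.2 -1.9] gap 65.7 q [-0.39  0.78  0.34  2.15  1.84  0.92 -1.39]
```

View pics/lift.png

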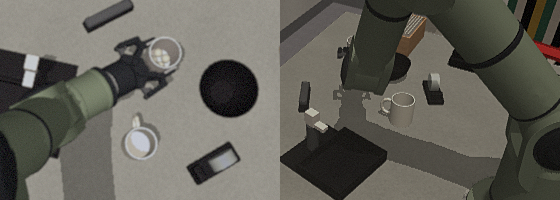

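The tumbler is held (gap 65.7 mm at 55 mm height, as expected) with the balls visible inside at crop (162,57). Next I pre-compute the pour sequence.

```bash
cat >> h.py <<'E'
def pourR(r): return rot(-50,E0,S0,r)
_t=tumaxis(pourR(-130),E0,S0); _h=_t*[1,1,0]; _h=_h/np.linalg.norm(_h)
PG=TRAY-40*_h+[0,0,88]-(88-HG)*_t-10*TX
E
python3 - <<'E'
from h import *
print(np.round(PG,1),np.round(TRAY,1))
import itertools
for r in (0,-30,-60,-90,-110,-130,-138):
    R=pourR(r); q=inverse_kinematics(tcp(PG+[0,0,60 if r>-70 else 0],R),R); print(r,None if q is None else np.round(q,2), np.round(tumaxis(R,E0,S0),2))
R=pourR(-50); movep(tcp(PG+[0,0,70],R),R); st()
for r in (0,-30,-60,-90,-110,-130,-138):
    R=pourR(r); q=inverse_kinematics(tcp(PG,R),R); print(r,None if q is None else np.round(q,2))
E
```

```text
[471.3  10.2 102.9] [497.5  75.4   0. ]
0 [-0.91  0.81  0.08  2.39  1.43  1.16 -1.62] [0. 0. 1.]
-30 [-0.98  0.82  0.17  2.39  1.43  1.09 -1.1 ] [0.33 0.33 0.88]
-60 [-1.04  0.84  0.25  2.39  1.42  1.03 -0.57] [0.52 0.65 0.56]
-90 [-1.05  1.01  0.25  2.36  1.47  0.98 -0.2 ] [0.51 0.85 0.12]
-110 [-0.83  0.96 -0.02  2.35  1.49  1.22  0.17] [ 0.4   0.9  -0.19]
-130 [-1.11  1.03  0.32  2.36  1.46  0.91  0.5 ] [ 0.21  0.87 -0.45]
-138 [-1.12  1.04  0.34  2.36  1.46  0.89  0.64] [ 0.12  0.83 -0.54]
t 7.5 tcp [483.1  -3.9 166.6] F [ 0.1 -1.1 -2.7] gap 65.2 q [-1.03  0.81  0.24  2.39  1.42  1.05 -0.72]
0 [-1.    0.99  0.19  2.36  1.47  1.03 -1.77]
-30 [-1.01  1.    0.2   2.36  1.47  1.03 -1.24]
-60 [-1.01  1.    0.2   2.36  1.47  1.03 -0.72]
-90 [-1.01  1.    0.2   2.36  1.47  1.02 -0.2 ]
-110 [-1.01  1.    0.2   2.36  1.47  1.02  0.15]
-130 [-1.02  1.    0.21  2.36  1.47  1.02  0.5 ]
-138 [-1.02  1.    0.21  2.36  1.47  1.02  0.64]
```

Run:
```python
from h import *
R=pourR(-50); movel(tcp(PG,R),max_speed=100); st()
for r in list(range(-65,-121,-5))+[-130,-138]:
    R=pourR(r); movep(tcp(PG,R),R)
st(); wait(0.8)
a=camera("top"); c=camera("side"); np.savez("pour.npz",w=pts(a))
cv2.imwrite("pics/pour.png",cv2.resize(np.hstack([a["image"][150:310,180:380],c["image"][160:320,200:400]]),None,fx=2,fy=2)); st()
```

```text
t 8.4 tcp [482.7  -3.6  96.9] F [-0.2 -0.3 -1.7] gap 65.9 q [-1.01  0.99  0.2   2.36  1.47  1.03 -0.89]
t 12.1 tcp [482.6  -3.3  96.5] F [ 0.5  1.  -1.8] gap 65.5 q [-1.03  1.    0.23  2.36  1.47  1.    0.63]
t 12.9 tcp [482.6  -3.3  96.5] F [-0.8 -0.3 -0.2] gap 65.3 q [-1.03  1.    0.23  2.36  1.47  1.    0.64]
```

View pics/pour.png

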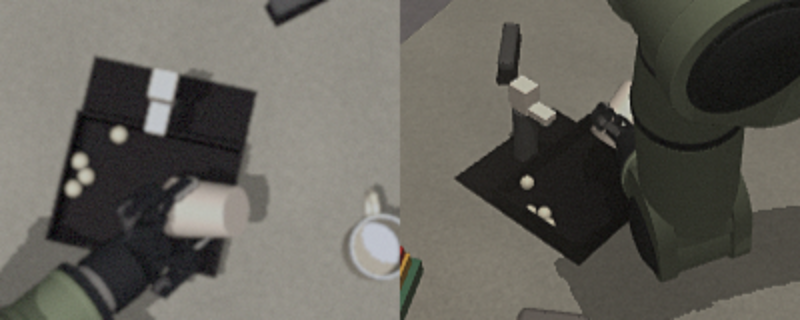

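All four balls lie in the tray (crop (118,133), (80,160), (87,176), (73,188)). I'm rolling back and returning the tumbler to its spot.

Run:
```python
from h import *
for r in (-95,-50): R=pourR(r); movep(tcp(PG,R),R)
movel(tcp(PG+[0,0,90],R),max_speed=150)
movep(tcp(G+[0,0,110],RG),RG); st()
movel(tcp(G+[0,0,25],RG),max_speed=120); wait(.3); st()
a=camera("top"); c=camera("side"); 
for n,x in(("top",a),("side",c)):
    w=pts(x); m=(np.hypot(w[...,0]-TUM[0],w[...,1]-TUM[1])<50)&(w[...,2]>100)&(w[...,2]<122)&(x["image"].min(2)>95)
    p=w[m]; A=np.c_[p[:,:2]-TUM[:2],np.ones(len(p))]; print(n,len(p),np.linalg.lstsq(A,p[:,2],rcond=None)[0] if len(p)>5 else "", cv2.minEnclosingCircle(p[:,:2].astype(np.float32)) if len(p) else "")
cv2.imwrite("pics/place.png",cv2.resize(np.hstack([a["image"][150:250,330:450],c["image"][120:220,250:370]]),None,fx=3,fy=3))
```

```text
t 16.4 tcp [ 626.1 -261.7  157.7] F [-1.   0.6 -1.6] gap 65.4 q [-0.48  0.91  0.46  2.15  1.88  0.84 -1.55]
t 17.6 tcp [ 626.4 -263.    74.1] F [-1.  -0.4 -1.6] gap 65.4 q [-0.43  1.08  0.39  2.1   1.92  0.9  -1.7 ]
top 185 [-2.59429590e-02  5.96576078e-03  1.09786864e+02] ((615.97802734375, -244.5389404296875), 41.218997955322266)
side 0
```

View pics/place.png

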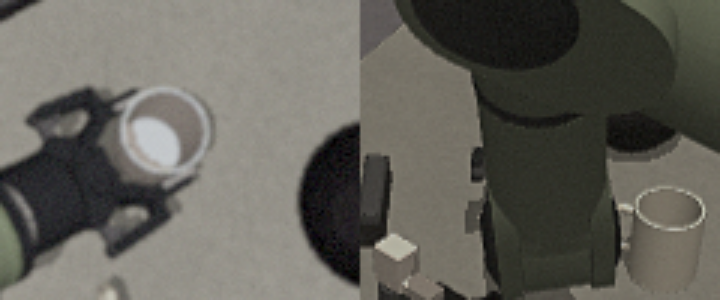

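The tumbler is empty (white floor seen at crop (155,140)), and the rim plane is within about 1.5° of level. I'm lowering and releasing it.

Run:
```python
from h import *
movel(tcp(G+[0,0,4],RG),max_speed=60)
print(movel(tcp(G+[0,0,-1.5],RG),max_speed=12,guard=3)); st()
open_gripper(); st()
movel(tcp(G-100*RG[:,2],RG),max_speed=80); st()
b=G-100*RG[:,2]+[0,0,150]
movel(tcp(b,RG),max_speed=200); st()
a=camera("top"); w=pts(a); im=a["image"]; np.savez("after.npz",w=w); cv2.imwrite("pics/after.png",im)
m=(np.hypot(w[...,0]-TUM[0],w[...,1]-TUM[1])<60)&(w[...,2]>80); p=w[m]
print("rim",cv2.minEnclosingCircle(p[:,:2].astype(np.float32)),np.percentile(p[:,2],[5,50,95]))
def chk(R,p):
    q=inverse_kinematics(p,R); return None if q is None else np.round(q,2)
for s in(1,-1):
    R=np.stack([s*TY,np.cross([0,0,-1],s*TY),[0,0,-1.]],1)
    for z in (109,239,200+39): print(s,z,chk(R,MAST+[0,0,z]))
```

```text
True
t 18.6 tcp [ 626.4 -263.1   49.1] F [0.8 1.  4.7] gap 65.6 q [-0.43  1.13  0.38  2.08  1.93  0.91 -1.74]
t 18.9 tcp [ 626.1 -262.9   48.4] F [0.8 0.1 0.2] gap 85.3 q [-0.43  1.13  0.38  2.08  1.93  0.91 -1.74]
t 20.3 tcp [ 579.2 -182.1   82.8] F [0.3 0.5 0.5] gap 85.2 q [-0.59  1.04  0.33  2.2   1.74  0.95 -1.7 ]
t 21.2 tcp [ 579.1 -181.6  232.1] F [ 0.2 -0.2 -0.2] gap 85.8 q [-0.67  0.7   0.44  2.25  1.63  0.91 -1.33]
rim ((618.3255615234375, -249.00401306152344), 36.186134338378906) [81.21921562 87.34645863 92.35754059]
1 109 [ 0.1   0.68 -0.41  1.71  0.35  0.83  0.88]
1 239 [-0.11  0.5  -0.1   1.61  0.06  1.03  1.12]
1 239 [-0.11  0.5  -0.1   1.61  0.06  1.03  1.12]
-1 109 [-0.4   0.69  0.33  1.74 -0.3   0.77 -1.71]
-1 239 [-0.5   0.55  0.48  1.63 -0.29  1.03 -1.72]
-1 239 [-0.5   0.55  0.48  1.63 -0.29  1.03 -1.72]
```

The tumbler is upright, with its rim at (618,-249,87). Now the camera head.

```bash
cat >> h.py <<'E'
RH=np.stack([TY,np.cross([0,0,-1],TY),[0,0,-1.]],1)
E
python3 - <<'E'
from h import *
movep(MAST+[0,0,235],RH); st()
print(movel(MAST+[0,0,109],max_speed=100,guard=8)); st()
a=camera("top"); c=camera("side")
cv2.imwrite("pics/head.png",cv2.resize(np.hstack([a["image"][160:290,200:320],c["image"][170:300,210:330]]),None,fx=3,fy=3))
E
```

```text
t 23.4 tcp [614.3  48.9 234.5] F [-0.2  0.3 -0.1] gap 85.7 q [-0.1   0.51 -0.12  1.62  0.07  1.02  1.12]
False
t 24.8 tcp [614.9  49.  109.6] F [-0.5 -0.2  0.3] gap 85.0 q [-0.1   0.65 -0.11  1.72  0.09  0.77  1.09]
```

View pics/head.png

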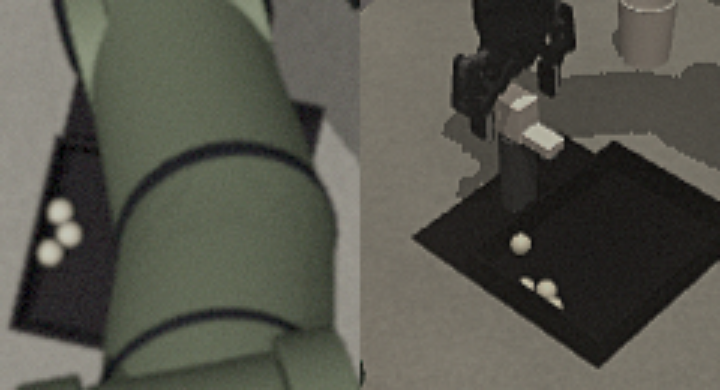

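The fingers straddle the head (side crop, head at (518,110)). I'm squeezing it and pulling to the first stop.

Run:
```python
from h import *
clamp(); s=st(); wait(.3); s=st(); p=s["eef_pos"].copy()
print("off along head y",(p-MAST)@TY,"F along y",s["ft_force"]@TY)
for d in (30,63):
    print(d,movel(p+[0,0,d],max_speed=60,guard=40)); s=st()
wait(.3); st()
```

```text
t 25.5 tcp [614.7  49.  109.3] F [-1.1 -1.1  5.3] gap 29.2 q [-0.1   0.65 -0.11  1.72  0.09  0.77  1.09]
t 25.8 tcp [614.7  49.  109.3] F [-0.6  0.1  5.8] gap 29.4 q [-0.1   0.65 -0.11  1.72  0.09  0.77  1.09]
off along head y 0.00745527319780723 F along y -0.009592215476306992
30 False
t 26.4 tcp [614.6  49.  139.3] F [ 1.4 -0.2 -3.6] gap 29.5 q [-0.1   0.61 -0.11  1.7   0.09  0.83  1.1 ]
63 False
t 27.1 tcp [614.6  49.  172.2] F [ 0.3 -0.7 -5.4] gap 29.2 q [-0.1   0.57 -0.11  1.68  0.08  0.9   1.11]
t 27.4 tcp [614.6  49.  172. ] F [-0.5 -0.7 -5.3] gap 29.2 q [-0.1   0.57 -0.11  1.68  0.08  0.9   1.11]
```

The pull is about 5 N and the head is following. Continuing past the first stop to the second.

Run:
```python
from h import *
p=np.array([614.7,49.,109.3])
wait(.2)
for d in (70,100,126): print(d,movel(p+[0,0,d],max_speed=50,guard=20)); st()
print(movel(p+[0,0,134],max_speed=10,guard=10)); st(); wait(.5); st()
c=camera("side"); w=pts(c); cv2.imwrite("pics/end.png",cv2.resize(c["image"][110:320,210:380],None,fx=3,fy=2.8))
```

```text
70 False
t 27.9 tcp [614.6  49.  179.5] F [ 0.7 -0.8 -9.5] gap 29.6 q [-0.1   0.57 -0.11  1.67  0.08  0.91  1.11]
100 False
t 28.7 tcp [614.6  49.  209.2] F [-1.2 -1.2 -9.1] gap 29.3 q [-0.1   0.53 -0.12  1.64  0.07  0.97  1.11]
126 False
t 29.4 tcp [614.7  49.  235.3] F [-1.  -0.6 -9.7] gap 29.6 q [-0.1   0.51 -0.12  1.62  0.07  1.02  1.12]
True
t 29.9 tcp [614.2  48.9 238.8] F [  5.4   1.  -10.3] gap 29.5 q [-0.1   0.5  -0.12  1.61  0.06  1.03  1.12]
t 30.4 tcp [614.2  48.9 238.2] F [ 6.5  1.6 -9.5] gap 29.1 q [-0.1   0.5  -0.12  1.61  0.06  1.03  1.12]
```

View pics/end.png

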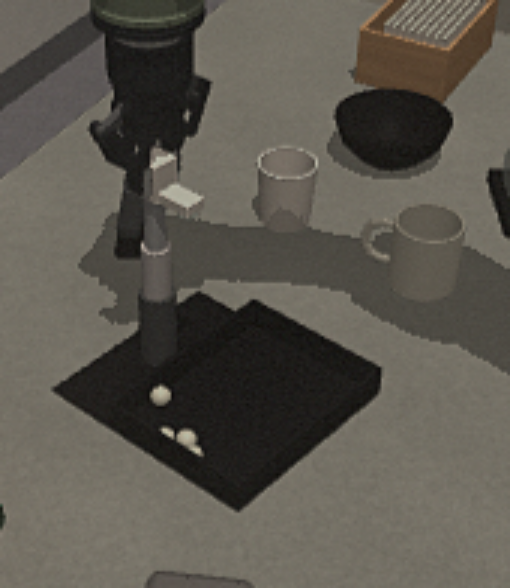

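Both mast tubes are extended, the balls are in the tray, and the tumbler and mug are standing. I'll check the lens height numerically, nudge up slightly for margin, and hand in.

Run:
```python
from h import *
p=read_state()["eef_pos"]
print(movel(np.array([614.7,49.,p[2]+1.5]),max_speed=8,guard=15)); st(); wait(.5); s=st()
c=camera("side"); w=pts(c); L=MAST-45*TX
m=(np.hypot(w[...,0]-L[0],w[...,1]-L[1])<14)&(w[...,2]>200)&(c["image"].min(2)>110)
print("lens top z (start 117)",m.sum(),np.percentile(w[m][:,2],[25,50,75,95]))
m=(np.hypot(w[...,0]-618,w[...,1]+248.5)<50)&(w[...,2]>80)&(w[...,2]<100); print("tumbler",cv2.minEnclosingCircle(w[m][:,:2].astype(np.float32)))
im=c["image"]; d=(w-TRAY)@np.stack([TX,TY,[0,0,1.]],1)
m=((abs(d[...,0])<80)&(abs(d[...,1])<105)&(d[...,2]<45)&(im.min(2)>90)).astype(np.uint8); n,l,stt,_=cv2.connectedComponentsWithStats(m)
for i in range(1,n):
    if stt[i,4]>5: print("ball blob",stt[i,4],np.round(np.median(d[l==i],0),0))
finish_job()
```

```text
False
t 30.9 tcp [614.6  49.  239.5] F [  1.6   1.  -12.1] gap 29.4 q [-0.1   0.5  -0.12  1.61  0.06  1.04  1.12]
t 31.4 tcp [614.6  49.  239.6] F [  2.1   0.5 -14.4] gap 29.3 q [-0.1   0.5  -0.12  1.61  0.06  1.04  1.12]
lens top z (start 117) 41 [246.62301535 247.46922875 248.64569175 249.50403133]
tumbler ((621.1622314453125, -245.7996368408203), 39.692283630371094)
ball blob 31 [65. 56. 24.]
ball blob 10 [21. 92. 26.]
ball blob 37 [ 1. 88. 24.]
the job is handed in; nothing more can be done
```

The job is done and handed in at about 31 s of the 72 s allowed; `finish_job()` reported no verdict.

- **Pouring:** I gripped the tumbler from the side and rolled it over the tray to empty it. I then set it back upright at its starting spot and let go.
- **Mast:** I squeezed the camera head and pulled the mast past its first stop to its second. The arm is still gripping the head and holding the mast up.

**Last checks**
- **Mast height:** The gripper travelled 130.3 mm. The lens top rose from 117 mm to 247.5 mm, so both tubes are at their stops. The pull was 14.4 N, against the 9–11 N needed, and the finger gap was 29.3 mm on the 30 mm head.
- **Balls:** The after-pour picture clearly showed four balls in the tray. In the last numeric check the side view separated only three blobs, all inside the tray, with one ball partly hidden behind the near wall and its neighbours.
- **Tumbler:** After release its rim was level at 87 mm, close to its original position.
- **Other objects:** The mug, bowl and stapler looked undisturbed in the pictures. I did not measure the other objects again at the end.

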